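# Post a part-used milling blank through the returns slot

### The arm

A 6-joint arm with a two-finger parallel gripper is mounted at the origin on a cart in front of the work surface, level with it; the furniture and walls round the work are solid. World frame = base frame: x ahead of the robot, y to its left, z up, the work surface at z = 0. Lengths are in m, angles in rad, forces in N, time in s.
With the tool pointing down it reaches from about 0.275 to 0.825 m from the base axis. Payload 5.2 kg.
Tool frame: the origin (TCP) lies at the very end of the fingers, on their centre line; the grasp point (between the pads) lies 19 mm behind it; z points along the fingers, y is the line along which they close (so a half turn about z gives the same grasp; the last joint's range is limited). The gripper opens to 93 mm and grips with 3 to 60 N. Pads are 15 mm wide; open, the fingers measure 128 mm over their backs; the gripper's body (75 mm by 188 mm) begins 65 mm behind the grasp point.
Start: joints at [1.136, 0.259, 1.535, -0, 1.348, -0.203], TCP at [0.126, 0.535, 0.219] pointing down, gripper open.
Joint ranges: [-3.14, 3.14], [-0.91, 2.08], [0.19, 2.58], [-1.22, 4.36], [0.22, 2.71], [-3.12, 3.12]. Speed limits (rad/s): [2.57, 2.57, 3.14, 3.14, 3.14, 3.14].

### API

Orientations are given as a unit quaternion [w, x, y, z].
In Python, from station import ctrl gives the robot as it stands.
- The arm moves only by the shell command python3 -m inch 'ROWS' [OPENING]. ROWS is JSON, a list of rows, each a list of 4 numbers: the shift along the world's x, y, z as a fraction of full scale, then the turn about the world's z as a fraction of full scale. In form: [[tx, ty, tz, yaw], ...]. A call has 1 to 12 rows; each row shifts and turns the commanded pose from where the row before left it; what a row does not reach is not made up. Full scale, the value 1, is 20 mm for a shift and 0.1 rad for a turn. A row lasts 1/10 s, in which the tool goes at most 50 mm and 8.59 degrees, less where a joint would pass 70% of its speed; a pose out of reach is approached as far as the arm can. A call with a number of a shift or a turn outside -1 to 1 is refused whole. A call with a gripper value outside its range is refused whole. OPENING is the opening, from -1 (shut) to 1 (fully open), set as the call begins (- or left out, the last holds). The fingers move at their own pace and stop on an object; the grip force is fixed at half the most. Time passes only in rows, so rows that do not move let the fingers close. It gives the time, the measured TCP pose, the force, the opening and the grip force at its end, in the units of the state.
- ctrl.state(): the state, without advancing time (a new reading comes with each control period).
- ctrl.snapshot(name): name is "scene" or "top" or "wrist"; returns (picture, depth): 400x640x3 uint8, red, green, blue; 400x640 float32, m along the optical axis (not along the pixel's ray), 0 where there is no reading.
- ctrl.calibration(name): a dict with "intrinsics" (3x3 intrinsics, pixels), "position" and "rotation" of the camera in the world. Camera axes: x right, y down, z forward; pixel columns grow to the right and rows downward; lengths in m; the calibration is good to about 2 mm. A picture is of the moment at which its call begins: read the wrist's pose just before it. calibration takes no time and is no camera call; for the wrist camera it gives the pose at the moment of the call.
- ctrl.close_job(): hands the job in; it is judged then, once.
Trained networks look in the newest picture that a camera, given by its name, has taken for a name from the list of things; names that differ only in an ending like _2 or _b are one class to them, and where a whole thing is asked for, a point or a joint stands for the part that bears it (a point fixed in the world has none). Each returns a list of dicts, best first, with "conf" (0 to 1); they miss things now and then, are a little off and sometimes report something else, mostly with a low value. They report only what shows in the picture. A call takes as long as a camera call. They do not tell look-alikes from the thing itself.
- ctrl.spot_in(thing, camera): "centre" ([x, y, z] in m, in the coordinates of the camera as it stood for that picture, good to about 4 mm: the middle of the surface that is visible of it).
- ctrl.outline_of(thing, camera): "mask" (400x640 bool, what is visible of it).
- ctrl.landmark_of(thing, camera): "centre" ([x, y, z] in m, in the coordinates of the camera as it stood for that picture, good to about 4 mm: a listed point, or the origin of a listed thing).
The state is a dict: "t": time; "joints": joint angles; "dq": joint speeds; "effort": joint torques, N m; "ee_pos": TCP position; "ee_rot": TCP orientation; "force": force on the tool from outside, world axes, zero at the start; "ft_torque": the same for the moment, N m; "finger_gap": finger opening in m; "grasp_force": force on a finger pad.
Only numpy, scipy, OpenCV 4.12 (cv2) and the standard library are available. Lean on these libraries where they do the work, as an engineer would, in place of code of your own. Each camera call takes 0.05 s, during which the arm holds its last target. There are 200 camera calls.

### The job

Two part-used milling blanks stand on edge in their stands; take the thin one and post it, edge first and upright, through the slot in the top of the returns chest, pushing it past the spring rollers below the slot so that it drops right inside and stays there. The slot is only just wider than the blank and its plate is screwed on up to a centimetre off-centre, so feel for it gently and do not press the blank hard on the plate. Leave the thick blank in its stand.

Things in the scene. Friction and masses are not known exactly. Their poses are not given: they have to be found in the camera images.
- blank_thin: Thin milling blank: plain white rigid disc, 98 mm across, 12 mm thick, 0.08 to 0.15 kg, standing on edge in either of two grey stands. Origin at the disc's centre (57 mm above the worktop at the start); x axis = the disc's axis, across the 12 mm, level at the start. The stand's cheeks end 27 mm above the worktop; pinch the free upper rim across the 12 mm from above.
- blank_thick: The other milling blank: the same white disc, 98 mm across but 22 mm thick, too thick for the slot, on edge in its own stand. Origin at the disc's centre, x axis = the disc's axis. To be left where it is.
- chest: Returns chest: fixed grey box, 124 (x) by 176 (y) by 142 mm high, clear window in front. Origin at the centre of its underside, z up. On it lies an aluminium slot plate, 94 by 150 mm, 8 mm thick, its top at z = 150 mm. The inner floor is at z = 8 mm. The blank chips if pressed on the top or plate with more than 40 N; a touch of 4 to 8 N is enough to feel the plate.
- slot_nominal (a point): Point on the plate's top (z = 150 mm) over the chest's centre, axes as the chest's. The square-edged slot is 14.5 mm wide (x), 106 mm long (y), 8 mm deep. Its middle is at y = 0 but anywhere from x = -10 to +10 mm from this point: the plate is screwed on by hand, differently each time, and this is not reported. It does not shift under light forces.
- rollers (a point): Midpoint of two free-turning spring rollers inside, 16 mm below the plate's top, one under each end of the slot, 90 mm apart. The blank rests on them when its lower edge is 44 mm below the plate's top; a push of 5 to 9 N spreads them. Once its centre is below them (lower edge over 65 mm down) they push it on downward and, let go, it drops in.
There are look-alikes about, which are no part of the job. What is shaped like the blank_thin but green is not meant.

How it is judged:
By the outcome, as a careful person would: the job done as asked, in the order asked, and still so for the second after the job is handed in, with the robot touching nothing.
It also fails if it takes over 67 s, if anything falls off the work surface, if the arm or the gripper's body presses on something with over 40 N, if the wrist force passes 120 N, or if a joint passes its speed limit or range.

## Working session

There is one attempt and no reset: what is moved stays moved. The work goes in short steps, Python scripts to look and compute and a shell command to move; the robot and the scene stay as the last step left them, time stands still between calls to the robot, and variables do not carry over. Pictures are saved under pics/ and viewed, at most 10 in all, crops included, and the job is handed in when it is done.

```bash
mkdir -p pics; ls; cat > h.py <<'E'
import numpy as np,cv2
from station import ctrl
def W(c,p):
    k=ctrl.calibration(c); return np.array(k["rotation"])@np.array(p)+np.array(k["position"])
def save(c,n):
    im,d=ctrl.snapshot(c); cv2.imwrite(f"pics/{n}.png",im[:,:,::-1]); return im,d
def cloud(c,d):
    k=ctrl.calibration(c);K=np.array(k["intrinsics"])
    v,u=np.mgrid[:400,:640]
    P=np.stack([(u-K[0,2])/K[0,0]*d,(v-K[1,2])/K[1,1]*d,d],-1)
    return P@np.array(k["rotation"]).T+np.array(k["position"])
E
python3 - <<'E'
from h import *
a,da=save("scene","s0"); b,db=save("top","t0")
cv2.imwrite("pics/both0.png",cv2.resize(np.vstack([a,b])[:,:,::-1],(480,600),interpolation=cv2.INTER_AREA))
for c in("scene","top"):
    print(c,np.round(ctrl.calibration(c)["position"],3))
    for t in("blank_thin","blank_thick","chest","slot_nominal"):
        print(t,[(np.round(W(c,o["centre"]),3),round(o["conf"],2)) for o in ctrl.landmark_of(t,c)])
print(ctrl.state())
E
```

```text
pics
scene [-0.112 -0.343  0.963]Traceback (most recent call last):
  File "<stdin>", line 7, in <module>
  File "h.py", line 4, in W
    k=ctrl.calibration(c); return np.array(k["rotation"])@np.array(p)+np.array(k["position"])
                                  ~~~~~~~~~~~~~~~~~~~~~~~^~~~~~~~~~~~
ValueError: matmul: Input operand 1 has a mismatch in its core dimension 0, with gufunc signature (n?,k),(k,m?)->(n?,m?) (size 3 is different from 4)
```

View pics/t0.png

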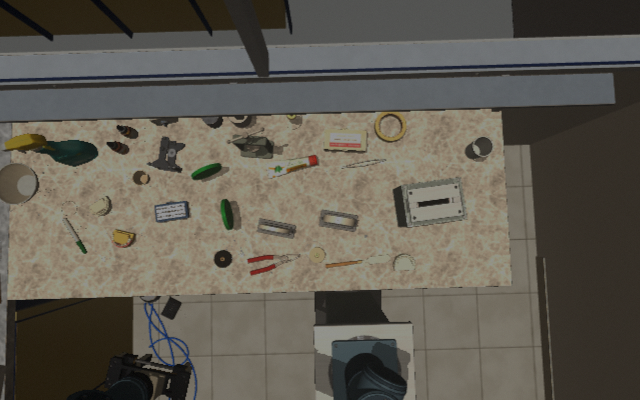

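View pics/s0.png

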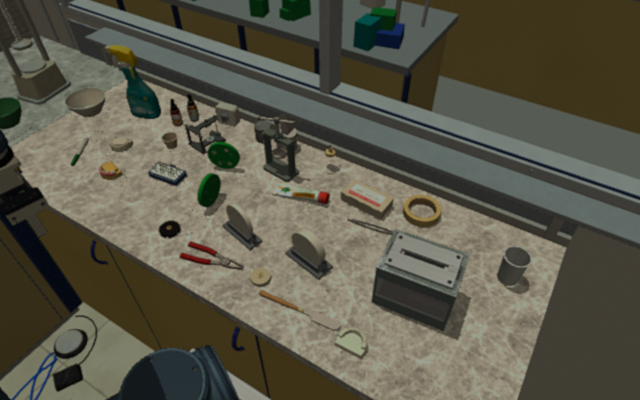

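The top view shows the two stands at (276,228) and (338,220) and the chest at (432,202), with its slot roughly along the image horizontal. The scene view shows white discs at (240,222) and (308,252).

```bash
python3 - <<'E'
from h import *
for c in("scene","top"):
    k=ctrl.calibration(c);print(c,k)
    for t in("blank_thin","blank_thick","chest","slot_nominal"):
        for o in ctrl.landmark_of(t,c): print(t,o)
print(ctrl.state())
E
```

```text
scene {'intrinsics': array([[465.24069229,   0.        , 321.79963321],
       [  0.        , 465.24069229, 202.7118056 ],
       [  0.        ,   0.        ,   1.        ]]), 'position': array([-0.11187027, -0.3426941 ,  0.96254804]), 'rotation': array([-0.32759563,  0.80952461, -0.45154347,  0.1829194 ])}
blank_thin {'centre': [-0.3162, -0.0355, 1.31], 'conf': 0.91}
blank_thin {'centre': [-0.2963, -0.1405, 1.4132], 'conf': 0.77}
blank_thin {'centre': [-0.2198, 0.0446, 1.221], 'conf': 0.64}
slot_nominal {'centre': [0.2243, 0.1145, 1.0174], 'conf': 0.87}
top {'intrinsics': array([[382.07095837,   0.        , 322.94743569],
       [  0.        , 382.07095837, 198.32373205],
       [  0.        ,   0.        ,   1.        ]]), 'position': array([0.47360903, 0.11560746, 1.25059179]), 'rotation': array([ 0.02503893, -0.69625411,  0.71697802, -0.02336203])}
blank_thin {'centre': [-0.3702, -0.0842, 1.2098], 'conf': 0.7}
blank_thin {'centre': [-0.3029, 0.0465, 1.2039], 'conf': 0.54}
blank_thin {'centre': [-0.1572, 0.0924, 1.1906], 'conf': 0.48}
blank_thick {'centre': [0.0425, 0.0698, 1.1871], 'conf': 0.56}
chest {'centre': [0.3216, 0.0189, 1.2526], 'conf': 0.64}
slot_nominal {'centre': [0.3221, 0.007, 1.1014], 'conf': 0.68}
{'t': 0.55, 'joints': array([ 1.13620162e+00,  2.58607774e-01,  1.53502778e+00, -2.62459027e-05,
        1.34801129e+00, -2.02784373e-01]), 'dq': array([ 0.00034299, -0.00025888, -0.00075781, -0.0012735 ,  0.00179603,
       -0.00066224]), 'effort': array([-1.10580419e-03, -4.36885250e+01, -2.84135073e+01,  7.19212973e-02,
        3.18414008e-02,  3.96443113e-06]), 'ee_pos': array([0.12632831, 0.53527936, 0.21863738]), 'ee_rot': array([ 3.66459060e-06,  1.15642951e-01,  9.93290847e-01, -2.97408838e-05]), 'force': array([ 0.46826262,  0.20229985, -0.39302116]), 'ft_torque': array([ 0.01931876,  0.0382827 , -0.04895142]), 'grasp_force': 0.0, 'finger_gap': 0.09271998242474129}
```

```bash
sed -i 's/np.array(k\["rotation"\])/R(k)/; 1a from scipy.spatial.transform import Rotation\ndef R(k): return Rotation.from_quat(np.array(k["rotation"])[[1,2,3,0]]).as_matrix()' h.py
python3 - <<'E'
from h import *
for c in("scene","top"):
    im,d=ctrl.snapshot(c);P=cloud(c,d)
    for t in("blank_thin","blank_thick","chest","slot_nominal"):
        print(c,t,[(np.round(W(c,o["centre"]),3),o["conf"]) for o in ctrl.landmark_of(t,c)])
    g=im.astype(int)
    for nm,(u,v),zl,zh,r in(("L",(276,228),.04,.115,.08),("R",(338,220),.04,.115,.08),("chest",(432,202),.135,.165,.15)):
        if c=="top": ctr=P[v,u,:2]; 
        else: ctr=dict(L=(.385,.268),R=(.4,.06),chest=(.46,-.22))[nm]
        m=(d>0)&(P[...,2]>zl)&(P[...,2]<zh)&(np.hypot(P[...,0]-ctr[0],P[...,1]-ctr[1])<r)
        q=P[m]; 
        if len(q)<5: print(nm,ctr,len(q));continue
        rc=cv2.minAreaRect(q[:,:2].astype(np.float32)*1000)
        print(nm,np.round(ctr,3),len(q),np.round(q.mean(0),3),np.round(rc[0],1),np.round(rc[1],1),rc[2],"zmax",q[:,2].max().round(3))
        dirs=np.linalg.svd(q[:,:2]-q[:,:2].mean(0),full_matrices=False)[2][0];print("  long dir deg",np.degrees(np.arctan2(dirs[1],dirs[0])))
        if nm=="chest":
            s=m&(g.sum(2)<150); q=P[s];
            if len(q)>5: print("  dark",len(q),np.round(q.mean(0),4),cv2.minAreaRect(q[:,:2].astype(np.float32)*1000))
E
```

```text
scene blank_thin [(array([0.519, 0.417, 0.048]), 0.64), (array([0.467, 0.272, 0.057]), 0.58), (array([0.655, 0.481, 0.046]), 0.57)]
scene blank_thick [(array([0.489, 0.066, 0.056]), 0.67)]
scene chest []
scene slot_nominal [(array([ 0.536, -0.208,  0.155]), 0.6)]
L [0.385 0.268] 205 [0.458 0.253 0.075] [459.4 252.2] [59.5  6.7] 77.5081787109375 zmax 0.109
  long dir deg 77.88630089243992
R [0.4  0.06] 288 [0.474 0.051 0.074] [475.1  51.8] [60.6  8.9] 79.64402770996094 zmax 0.11
  long dir deg -100.15243073547816
chest [ 0.46 -0.22] 3626 [ 0.523 -0.211  0.147] [ 531.6 -206.1] [128.7 176.4] 6.364583492279053 zmax 0.156
  long dir deg -82.53322614629872
  dark 133 [ 0.4898 -0.2223  0.1395] ((517.4397583007812, -209.1895294189453), (99.87862396240234, 171.12496948242188), 7.375355243682861)
top blank_thin [(array([0.514, 0.421, 0.048]), 0.69), (array([0.656, 0.481, 0.054]), 0.6), (array([0.467, 0.277, 0.056]), 0.57), (array([0.485, 0.073, 0.06 ]), 0.36)]
top blank_thick [(array([0.483, 0.074, 0.058]), 0.48)]
top chest [(array([ 0.532, -0.205,  0.   ]), 0.72)]
top slot_nominal [(array([ 0.532, -0.207,  0.151]), 0.93)]
L [0.467 0.26 ] 143 [0.466 0.27  0.093] [466.5 274. ] [97.5 12. ] 77.12308502197266 zmax 0.109
  long dir deg 76.89992477560642
R [0.486 0.074] 230 [0.486 0.073 0.096] [485.8  72.1] [96.9 22. ] 78.98639678955078 zmax 0.111
  long dir deg -101.08748470086194
chest [ 0.537 -0.238] 2433 [ 0.53  -0.201  0.147] [ 530.5 -202.7] [124. 177.] 6.020891189575195 zmax 0.156
  long dir deg 96.1009849168343
  dark 18 [ 0.5122 -0.1164  0.1385] ((514.9232177734375, -116.23261260986328), (99.88558959960938, 1.354630708694458), 6.272327899932861)
```

The thin blank measures 12.0 mm across and is the left one, at (0.4665, 0.274), with its rim line at 77°. The chest is at (0.531, -0.204), yaw 6.1°. Moving above the thin blank.

```bash
python3 -m inch '[[0.85,-0.65,0,-0.783],[0.85,-0.65,0,-0.783],[0.85,-0.65,0,-0.783],[0.85,-0.65,0,-0.783],[0.85,-0.65,0,-0.783],[0.85,-0.65,0,-0.783],[0.85,-0.65,0,-0.783],[0.85,-0.65,0,-0.783],[0.85,-0.65,0,-0.783],[0.85,-0.65,0,-0.783],[0.85,-0.65,0,-0.783],[0.85,-0.65,0,-0.783]]' 1
python3 -m inch '[[0.85,-0.65,0,-0.783],[0.85,-0.65,0,-0.783],[0.85,-0.65,0,-0.783],[0.85,-0.65,0,-0.783],[0.85,-0.65,0,-0.783],[0.85,-0.65,0,-0.783],[0.85,-0.65,0,-0.783],[0.85,-0.65,0,-0.783],[0,0,0,0],[0,0,0,0],[0,0,0,0]]'
python3 - <<'E'
from h import *
im,d=save("wrist","w1");P=cloud("wrist",d)
k=ctrl.calibration("wrist");print(k["position"],R(k)[:,2])
print([(np.round(W("wrist",o["centre"]),3),o["conf"]) for o in ctrl.landmark_of("blank_thin","wrist")])
m=(d>0)&(P[...,2]>.06)&(P[...,2]<.112)&(np.hypot(P[...,0]-.4665,P[...,1]-.274)<.07)
q=P[m];print(len(q))
if len(q)>5:
    print(cv2.minAreaRect(q[:,:2].astype(np.float32)*1000),q[:,2].max())
s=ctrl.state();print(s["ee_pos"],s["ee_rot"])
E
```

```text
t: 2.25
ee_pos: [0.331, 0.3787, 0.2187]
ee_rot: [0.0, 0.554, 0.832, 0.0]
force: [1.3, -0.3, 0.1]
finger_gap: 0.0929
grasp_force: 0.0
t: 3.35
ee_pos: [0.4656, 0.2758, 0.2186]
ee_rot: [-0.0, 0.782, 0.623, -0.0]
force: [0.3, 0.2, -1.1]
finger_gap: 0.0931
grasp_force: 0.0
[0.48078147 0.34369831 0.3848003 ] [-0.05633738 -0.24502124 -0.96787948]
[(array([0.517, 0.42 , 0.048]), 0.89), (array([0.466, 0.268, 0.055]), 0.86)]
1260
((465.404541015625, 272.9098815917969), (95.21504211425781, 11.992247581481934), 77.08128356933594) 0.10750373632009452
[0.46555727 0.27593609 0.21874272] [-1.38578184e-04  7.82084916e-01  6.23171858e-01 -6.65643807e-06]
```

View pics/w1.png

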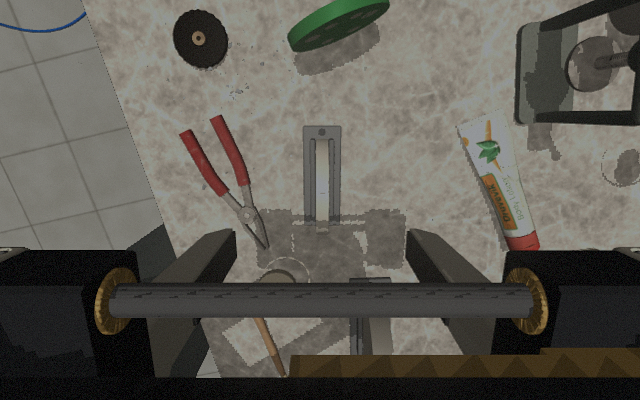

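The wrist picture shows the thin blank's rim at (322,180), centred between the fingers and parallel to them. Descending to z = 0.080 and closing.

```bash
python3 -m inch '[[0,-0.12,-1,0],[0,0,-1,0],[0,0,-1,0],[0,0,-1,0],[0,0,-1,0],[0,0,-0.8,0],[0,0,-0.6,0],[0,0,-0.53,0],[0,0,0,0],[0,0,0,0]]'
python3 -m inch '[[0,0,0,0],[0,0,0,0],[0,0,0,0],[0,0,0,0],[0,0,0,0],[0,0,0,0],[0,0,0,0],[0,0,0,0],[0,0,0,0],[0,0,0,0]]' -1
```

```text
t: 4.45
ee_pos: [0.4665, 0.2731, 0.0804]
ee_rot: [0.0, 0.783, 0.623, 0.0]
force: [-0.7, 0.1, 0.9]
finger_gap: 0.0928
grasp_force: 0.0
t: 5.45
ee_pos: [0.4663, 0.2729, 0.08]
ee_rot: [-0.0, 0.783, 0.622, -0.0]
force: [0.6, 0.2, -0.1]
finger_gap: 0.0179
grasp_force: 0.0
```

```bash
python3 -m inch '[[0,0,0,0],[0,0,0,0],[0,0,0,0],[0,0,0,0]]'
python3 -m inch '[[0,0,0.3,0],[0,0,0.5,0],[0,0,1,0],[0,0,1,0],[0,0,1,0],[0,0,1,0],[0,0,1,0],[0,0,1,0],[0,0,1,0],[0,0,1,0],[0,0,0.4,0],[0,0,0,0]]'
```

```text
t: 5.85
ee_pos: [0.4663, 0.2729, 0.08]
ee_rot: [0.0, 0.783, 0.622, -0.0]
force: [0.1, 0.1, -0.3]
finger_gap: 0.0118
grasp_force: 30.0
t: 7.05
ee_pos: [0.4669, 0.2731, 0.2657]
ee_rot: [0.001, 0.783, 0.622, 0.001]
force: [0.8, 0.1, -1.4]
finger_gap: 0.0115
grasp_force: 30.0
```

```bash
cat > slot.py <<'E'
from h import *
# rectify the plane z=.15 in chest axes (px 0.5 mm), look for slot
def rect(c,name,ctr=(.531,-.2035),yaw=np.radians(6.1),n=(320,400)):
    im,d=ctrl.snapshot(c);k=ctrl.calibration(c);K=np.array(k["intrinsics"]);Rm=R(k)
    xs=(np.arange(n[0])-n[0]/2)*.0005; ys=(np.arange(n[1])-n[1]/2)*.0005
    Y,X=np.meshgrid(ys,xs,indexing="ij")
    p=np.stack([ctr[0]+np.cos(yaw)*X-np.sin(yaw)*Y,ctr[1]+np.sin(yaw)*X+np.cos(yaw)*Y,0*X+.15],-1)
    q=(p-np.array(k["position"]))@Rm
    uv=q@K.T; u=(uv[...,0]/uv[...,2]).astype(np.float32);v=(uv[...,1]/uv[...,2]).astype(np.float32)
    o=cv2.remap(im,u,v,cv2.INTER_LINEAR);cv2.imwrite(f"pics/{name}.png",o[:,:,::-1])
    return o
if __name__=="__main__":
    os=[]
    for c in("top","scene"):
        o=rect(c,"r_"+c);os.append(o)
        g=o.mean(2);prof=g[130:270].mean(0) # y +-35mm
        print(c,[(round((i-160)*.5,1),int(prof[i])) for i in range(60,261,4)])
    cv2.imwrite("pics/rboth.png",np.hstack(os)[:,:,::-1])
E
python3 slot.py
```

```text
top [(-50.0, 102), (-48.0, 130), (-46.0, 148), (-44.0, 153), (-42.0, 154), (-40.0, 153), (-38.0, 153), (-36.0, 153), (-34.0, 154), (-32.0, 154), (-30.0, 154), (-28.0, 154), (-26.0, 153), (-24.0, 153), (-22.0, 152), (-20.0, 152), (-18.0, 153), (-16.0, 153), (-14.0, 154), (-12.0, 148), (-10.0, 108), (-8.0, 63), (-6.0, 39), (-4.0, 32), (-2.0, 31), (0.0, 31), (2.0, 31), (4.0, 51), (6.0, 109), (8.0, 144), (10.0, 152), (12.0, 153), (14.0, 153), (16.0, 153), (18.0, 153), (20.0, 153), (22.0, 153), (24.0, 153), (26.0, 153), (28.0, 153), (30.0, 153), (32.0, 152), (34.0, 152), (36.0, 152), (38.0, 153), (40.0, 153), (42.0, 151), (44.0, 132), (46.0, 111), (48.0, 106), (50.0, 105)]
scene [(-50.0, 71), (-48.0, 98), (-46.0, 128), (-44.0, 141), (-42.0, 143), (-40.0, 141), (-38.0, 140), (-36.0, 140), (-34.0, 141), (-32.0, 141), (-30.0, 141), (-28.0, 141), (-26.0, 141), (-24.0, 140), (-22.0, 139), (-20.0, 138), (-18.0, 139), (-16.0, 140), (-14.0, 142), (-12.0, 139), (-10.0, 124), (-8.0, 93), (-6.0, 57), (-4.0, 37), (-2.0, 34), (0.0, 40), (2.0, 51), (4.0, 69), (6.0, 97), (8.0, 125), (10.0, 139), (12.0, 142), (14.0, 141), (16.0, 140), (18.0, 140), (20.0, 140), (22.0, 140), (24.0, 141), (26.0, 140), (28.0, 140), (30.0, 140), (32.0, 139), (34.0, 138), (36.0, 138), (38.0, 140), (40.0, 140), (42.0, 139), (44.0, 131), (46.0, 117), (48.0, 101), (50.0, 95)]
```

View pics/rboth.png

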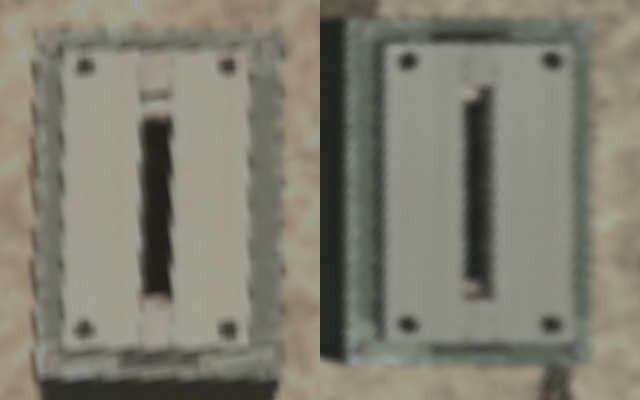

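The rectified views show the slot centred about 1.7 mm to −x and 3 mm to −y of my chest-centre estimate: x from -9.5 to +5.5 mm in the top view, rows 88–300. The target is (0.5296, -0.2064). Carrying the blank over.

```bash
python3 -m inch '[[0.112,-0.856,0,0.12],[0.112,-0.856,0,0.12],[0.112,-0.856,0,0.12],[0.112,-0.856,0,0.12],[0.112,-0.856,0,0.12],[0.112,-0.856,0,0.12],[0.112,-0.856,0,0.12],[0.112,-0.856,0,0.12],[0.112,-0.856,0,0.12],[0.112,-0.856,0,0.12],[0.112,-0.856,0,0.12],[0.112,-0.856,0,0.12]]'
python3 -m inch '[[0.112,-0.856,0,0.12],[0.112,-0.856,0,0.12],[0.112,-0.856,0,0.12],[0.112,-0.856,0,0.12],[0.112,-0.856,0,0.12],[0.112,-0.856,0,0.12],[0.112,-0.856,0,0.12],[0.112,-0.856,0,0.12],[0.112,-0.856,0,0.12],[0.112,-0.856,0,0.12],[0.112,-0.856,0,0.12],[0.112,-0.856,0,0.12]]'
python3 -m inch '[[0.112,-0.856,0,0.12],[0.112,-0.856,0,0.12],[0.112,-0.856,0,0.12],[0.112,-0.856,0,0.11],[0,0,-0.5,0],[0,0,-0.5,0],[0,0,-0.4,0],[0,0,0,0],[0,0,0,0],[0,0,0,0]]'
python3 - <<'E'
from h import *
im,d=save("wrist","w2");P=cloud("wrist",d);s=ctrl.state()
print(s["ee_pos"],s["ee_rot"],s["force"],s["ft_torque"])
a=2*np.arctan2(s["ee_rot"][2],s["ee_rot"][1])-np.pi/2;print("yaw",np.degrees(a))
e=np.array([np.cos(a),np.sin(a)]);n=np.array([-e[1],e[0]])
Q=P[...,:2]-s["ee_pos"][:2]; X=Q@e;Y=Q@n;Z=P[...,2]
m=(d>0)&(abs(X)<.02)&(abs(Y)<.07)&(Z>.165)&(Z<.25);print("disc",m.sum(),X[m].min(),X[m].max(),Y[m].min(),Y[m].max(),Z[m].min(),Z[m].max())
E
python3 - <<'E'
from slot import *
rect("wrist","r_wrist")
E
```

```text
t: 8.35
ee_pos: [0.4925, 0.0668, 0.2626]
ee_rot: [-0.001, 0.736, 0.677, -0.001]
force: [-1.0, -0.2, 0.1]
finger_gap: 0.0122
grasp_force: 30.0
t: 9.55
ee_pos: [0.5194, -0.1384, 0.2625]
ee_rot: [-0.001, 0.685, 0.728, -0.0]
force: [0.2, 0.4, -0.8]
finger_gap: 0.0123
grasp_force: 30.0
t: 10.55
ee_pos: [0.5293, -0.2061, 0.2365]
ee_rot: [0.0, 0.668, 0.744, 0.0]
force: [0.3, 0.8, -1.1]
finger_gap: 0.0118
grasp_force: 30.0
[ 0.52936149 -0.20623659  0.23663923] [5.37666877e-04 6.67729748e-01 7.44403575e-01 1.06742682e-04] [ 0.09634723  0.06356506 -1.56632603] [-0.10806708  0.07400621 -0.00578368]
yaw 6.215811383380393
disc 1361 -0.01993550984259861 0.01952320579609816 0.0070881296977345475 0.04745354853622581 0.207444494831986 0.24999714308646298
```

View pics/w2.png

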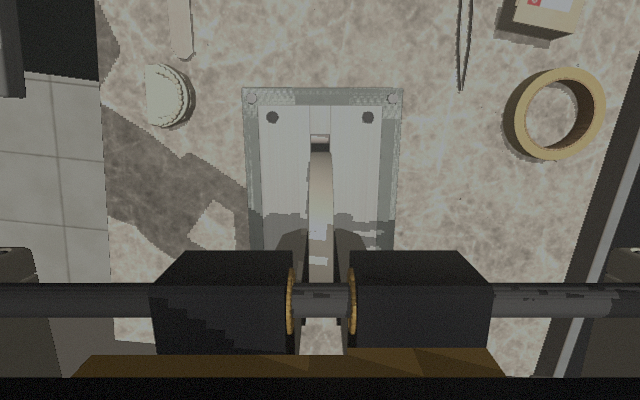

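View pics/r_wrist.png

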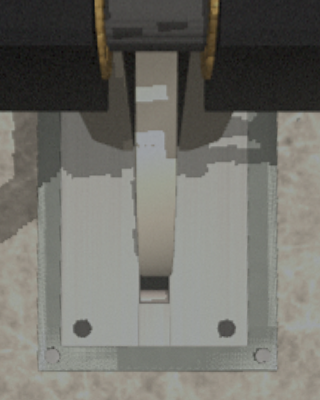

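The wrist view shows the slot's far end at rectified columns 140–169, centre 154.5. The blank is seen edge-on at about 155.5–156, so it is roughly 0.6 mm too far +x. I correct that and lower gently.

```bash
python3 -m inch '[[-0.03,0,-0.2,0],[0,0,-0.2,0],[0,0,-0.1,0],[0,0,-0.05,0],[0,0,0,0],[0,0,0,0]]'
python3 -m inch '[[0,0,-0.05,0],[0,0,-0.05,0],[0,0,-0.05,0],[0,0,0,0],[0,0,0,0]]'
```

```text
t: 11.25
ee_pos: [0.5285, -0.2065, 0.2251]
ee_rot: [0.0, 0.668, 0.744, -0.0]
force: [0.1, 1.1, -0.8]
finger_gap: 0.0117
grasp_force: 30.0
t: 11.75
ee_pos: [0.5284, -0.2065, 0.222]
ee_rot: [-0.0, 0.668, 0.744, -0.0]
force: [-0.5, 1.2, -1.1]
finger_gap: 0.0117
grasp_force: 30.0
```

```bash
python3 -m inch '[[0,0,-0.05,0],[0,0,-0.05,0],[0,0,0,0],[0,0,0,0]]'
python3 -m inch '[[0,0,-0.05,0],[0,0,-0.05,0],[0,0,0,0],[0,0,0,0]]'
```

```text
t: 12.15
ee_pos: [0.5284, -0.2064, 0.22]
ee_rot: [-0.0, 0.668, 0.744, -0.0]
force: [-0.3, -0.1, -1.0]
finger_gap: 0.0117
grasp_force: 30.0
t: 12.55
ee_pos: [0.5284, -0.2065, 0.218]
ee_rot: [-0.0, 0.668, 0.744, 0.0]
force: [-0.4, -0.2, -1.3]
finger_gap: 0.0118
grasp_force: 30.0
```

```bash
python3 -m inch '[[0,0,-0.1,0],[0,0,-0.1,0],[0,0,-0.1,0],[0,0,0,0]]'
python3 -m inch '[[0,0,-0.1,0],[0,0,-0.1,0],[0,0,-0.1,0],[0,0,-0.1,0],[0,0,0,0]]'
```

```text
t: 12.95
ee_pos: [0.5282, -0.2063, 0.2116]
ee_rot: [-0.0, 0.668, 0.744, -0.0]
force: [-0.7, 0.3, -1.9]
finger_gap: 0.0118
grasp_force: 30.0
t: 13.45
ee_pos: [0.5283, -0.2064, 0.2036]
ee_rot: [-0.0, 0.668, 0.744, -0.0]
force: [-0.6, -0.3, -1.4]
finger_gap: 0.0118
grasp_force: 30.0
```

In the slot, 18 mm down with no force. Continuing towards the rollers.

```bash
python3 -m inch '[[0,0,-0.2,0],[0,0,-0.2,0],[0,0,-0.2,0],[0,0,-0.2,0],[0,0,0,0]]'
python3 -m inch '[[0,0,-0.1,0],[0,0,-0.1,0],[0,0,-0.1,0],[0,0,-0.1,0],[0,0,-0.1,0],[0,0,0,0]]'
```

```text
t: 13.95
ee_pos: [0.528, -0.2062, 0.1872]
ee_rot: [-0.001, 0.668, 0.744, -0.0]
force: [-0.2, 0.1, -1.4]
finger_gap: 0.0121
grasp_force: 30.0
t: 14.55
ee_pos: [0.5282, -0.2048, 0.1777]
ee_rot: [-0.001, 0.668, 0.744, 0.001]
force: [0.9, 5.8, 1.7]
finger_gap: 0.0115
grasp_force: 30.0
```

A +y push means the blank meets the −y end first. Shifting about 1.5 mm along the slot to +y.

```bash
python3 -m inch '[[-0.008,0.08,0,0],[0,0,0,0],[0,0,0,0]]'
python3 -m inch '[[0,0,-0.1,0],[0,0,-0.1,0],[0,0,0,0],[0,0,0,0]]'
```

```text
t: 14.85
ee_pos: [0.5283, -0.2047, 0.178]
ee_rot: [-0.0, 0.668, 0.744, 0.0]
force: [-0.1, 2.4, 0.4]
finger_gap: 0.0116
grasp_force: 30.0
t: 15.25
ee_pos: [0.5284, -0.2049, 0.1744]
ee_rot: [0.0, 0.668, 0.744, 0.0]
force: [-0.8, 4.3, 3.5]
finger_gap: 0.0119
grasp_force: 30.0
```

```bash
python3 -m inch '[[-0.005,0.06,-0.1,0],[0,0,-0.1,0],[0,0,-0.1,0],[0,0,0,0],[0,0,0,0]]'
python3 -m inch '[[0,0,-0.1,0],[0,0,-0.1,0],[0,0,-0.1,0],[0,0,0,0],[0,0,0,0]]'
```

```text
t: 15.75
ee_pos: [0.5283, -0.2045, 0.1686]
ee_rot: [0.001, 0.668, 0.744, -0.0]
force: [-1.4, 1.0, 5.5]
finger_gap: 0.0118
grasp_force: 30.0
t: 16.25
ee_pos: [0.5283, -0.2042, 0.1621]
ee_rot: [0.0, 0.668, 0.744, -0.0]
force: [-0.4, 0.5, 2.8]
finger_gap: 0.0118
grasp_force: 30.0
```

```bash
python3 -m inch '[[0,0,-0.1,0],[0,0,-0.1,0],[0,0,-0.1,0],[0,0,-0.05,0],[0,0,-0.05,0],[0,0,0,0],[0,0,0,0]]'
```

```text
t: 16.95
ee_pos: [0.5282, -0.2037, 0.1535]
ee_rot: [-0.0, 0.668, 0.744, -0.0]
force: [1.7, -2.8, -5.2]
finger_gap: 0.0119
grasp_force: 30.0
```

The force is now pulling downward, so the blank is past its centre. Releasing.

```bash
python3 -m inch '[[0,0,0,0],[0,0,0,0],[0,0,0,0],[0,0,0,0],[0,0,0,0],[0,0,0,0]]' -0.4
python3 -m inch '[[0,0,1,0],[0,0,1,0],[0,0,1,0],[0,0,1,0],[0,0.5,1,0],[0,1,0.5,0],[0,1,0,0],[0,1,0,0],[0,1,0,0],[0,1,0,0],[0,1,0,0],[0,1,0,0]]'
python3 -m inch '[[0,1,0,0],[0,1,0,0],[0,1,0,0],[0,1,0,0],[0,0,0,0]]'
python3 - <<'E'
from slot import *
a=rect("top","r_top2")
save("scene","s2");im=cv2.imread("pics/s2.png")[180:340,200:500];im=cv2.resize(im,None,fx=1.6,fy=1.6,interpolation=cv2.INTER_CUBIC)
b=np.zeros((400,480,3),np.uint8);b[:256]=im
cv2.imwrite("pics/end.png",np.hstack([a[:,:,::-1],b]))
_,d=ctrl.snapshot("top");P=cloud("top",d);m=(d>0)&(np.hypot(P[...,0]-.53,P[...,1]+.206)<.08);print("zmax",P[m][:,2].max())
E
```

```text
t: 17.55
ee_pos: [0.5282, -0.2036, 0.1541]
ee_rot: [0.0, 0.668, 0.744, 0.0]
force: [-0.5, 0.5, 0.4]
finger_gap: 0.0276
grasp_force: 0.0
t: 18.75
ee_pos: [0.5281, -0.0528, 0.2641]
ee_rot: [0.0, 0.668, 0.744, 0.0]
force: [0.3, -0.1, -0.1]
finger_gap: 0.0278
grasp_force: 0.0
t: 19.25
ee_pos: [0.5279, 0.0284, 0.2642]
ee_rot: [-0.0, 0.667, 0.745, 0.0]
force: [0.2, -1.0, -0.1]
finger_gap: 0.0281
grasp_force: 0.0
zmax 0.15757787006442858
```

View pics/end.png

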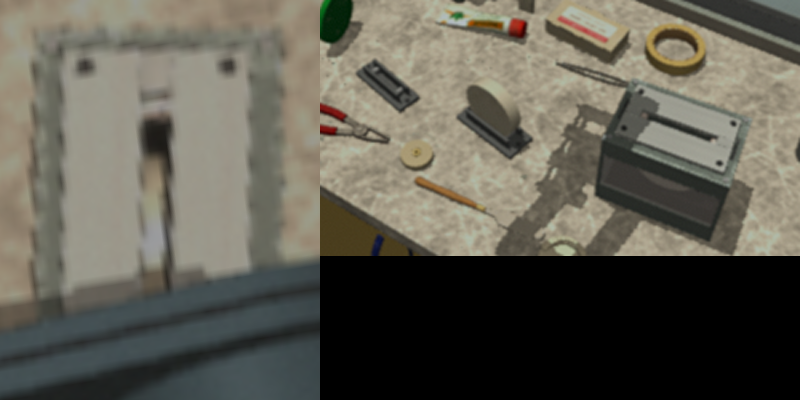

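Nothing stands above the plate, the blank shows through the chest window at about (665,180), and the thick blank is still in its stand. I do a depth check in the slot, then hand in.

```bash
python3 - <<'E'
from h import *
_,d=ctrl.snapshot("top");P=cloud("top",d)
Q=P[...,:2]-[.5287,-.2055];a=np.radians(6.1);X=Q@[np.cos(a),np.sin(a)];Y=Q@[-np.sin(a),np.cos(a)]
m=(d>0)&(abs(X)<.004)&(abs(Y)<.03)
z=P[m][:,2];print(len(z),np.round(np.percentile(z,[0,25,50,75,100]),3))
if np.median(z)<.125: print(ctrl.close_job())
E
```

```text
53 [0.093 0.1   0.103 0.105 0.11 ]
the job is handed in; nothing more can be done
None
```

The thin blank is inside the returns chest, its top edge at about z = 0.105 m, which matches it resting on the inner floor; the thick blank is untouched in its stand, and I handed the job in at about 19 s.

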